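# Scrub the wash jar, then open the child-safe cleaner bottle

### The arm

A 7-joint arm with a two-finger parallel gripper is mounted at the origin on a cart in front of the work surface, level with it; the furniture and walls round the work are solid. World frame = base frame: x ahead of the robot, y to its left, z up, the work surface at z = 0. Lengths are in mm, angles in rad, forces in N, time in s.
With the tool pointing down it reaches from about 400 to 875 mm from the base axis. Payload 6.5 kg.
Tool frame: the origin (TCP) lies midway between the tips of the shut fingers; the grasp point (between the pads) lies 19 mm behind it; x points along the fingers, y is the direction in which the jaws open and shut, and the axes are right-handed (so a half turn about x gives the same grasp; the last joint's range is limited). The gripper opens to 88 mm and grips with 3 to 60 N. Pads are 18 mm wide; open, the fingers measure 123 mm over their backs; the gripper's body (75 mm by 187 mm) begins 45 mm behind the grasp point.
Start: joints at [-1.257, 0.536, -0.004, 1.538, 0.003, 1.067, -0.071], TCP at [240.972, 603.674, 238.716] pointing down, gripper open.
Joint ranges: [-2.7, 2.7], [-0.37, 2.16], [-1.27, 1.26], [0.24, 2.4], [-1.31, 4.45], [0.19, 1.91], [-2.76, 2.76]. Speed limits (rad/s): [2.39, 2.39, 3.14, 3.14, 3.14, 3.14, 3.14].

### API

Orientations are given as [roll, pitch, yaw] about the fixed x, y, z axes, in that order (R = Rz(yaw) Ry(pitch) Rx(roll)).
In Python, from station import ctrl, cams, ticket gives the robot as it stands.
- The arm moves only by the tool send_rows, never from a script. Its argument "commands" is a list of rows, each an object with "gripper": the opening, from 0 (shut) to 1 (fully open); "linear": the shift along the tool's x, y, z in cm, a list of three; "twist": the turn, a rotation vector about the tool's x, y, z in degrees, a list of three. A call has 1 to 20 rows; each row is the pose to reach, as a shift and turn from the pose commanded when the call began, along the tool's axes at that moment; what a row does not reach only later rows make up. A row lasts 1/10 s, in which the tool goes at most 50 mm and 8.59 degrees, less where a joint would pass 70% of its speed; a pose out of reach is approached as far as the arm can. A call with a gripper value outside its range is refused whole. The fingers move at their own pace and stop on an object; "squeeze" is the grip in N (left out, the last holds). Time passes only in rows, so rows that repeat a pose let the fingers close. It gives the time, the measured TCP pose, the force and the opening at its end, in the units of the state.
- ctrl.get_obs(): the state, without advancing time (a new reading comes with each control period).
- cams.read_camera(name): name is "scene" or "top"; returns a dict with "pixels" (420x560x3 uint8, red, green, blue), "range_z" (420x560 float32, mm along the optical axis (not along the pixel's ray), 0 where there is no reading), "K" (3x3 intrinsics, pixels), "k1" (the pictures are not rectified: a ray, as slopes to the right and down, at radius r is drawn at 1 + k1 r^2 times it, then the intrinsics apply), "world_from_camera" (4x4, takes a point from camera to world coordinates). Camera axes: x right, y up, looking along -z (the intrinsics and any distortion apply to the point x, -y, -z); pixel columns grow to the right and rows downward; lengths in mm; the calibration is good to about 2 mm. A picture is of the moment at which its call begins.
- ticket.hand_in(): hands the job in, once; it reports no verdict.
The state is a dict: "clock": time; "q": joint angles; "joint_velocities": joint speeds; "joint_torque": joint torques, N m; "eef_pos": TCP position; "tool_rot": TCP orientation; "contact_force": force on the tool from outside, world axes, zero at the start; "wrist_torque": the same for the moment, N m; "width": finger opening in mm.
Only numpy, scipy, OpenCV 4.12 (cv2) and the standard library are available. Lean on these libraries where they do the work, as an engineer would, in place of code of your own. Each camera call takes 0.05 s, during which the arm holds its last target. There are 200 camera calls.

### The job

Scrub the glass wash jar: take the brush that stands in it by the handle, raise it about 4 cm and lower it to the bottom again, twice, keeping the bristle head inside the jar, and leave the brush standing in the jar, let go. Then open the cleaner bottle for filling the jar: push its safety cap down, turn it anticlockwise while it is down, lift it off, and finish still holding the cap level in the gripper about 5 cm above the bottle mouth, straight over it. Do not shift the small bottle, the dropper bottle or the petri dish that stand between.

Things in the scene. Friction and masses are not known exactly. Their poses are not given: they have to be found in the camera images.
- jar: Straight clear glass jar on a dark steel foot disc (88 mm across, 4 mm thick), fixed to the table, at the robot's left or right. 57 mm outside, 51 mm inside diameter; inner floor 4 mm, rim 119 mm above the table. Origin on the axis at table height; z up.
- brush_grip (a point): Mid-handle of the loose upright brush in the jar. Brush 212 mm long, 60 g: rigid round bristle head 43 mm across, 60 mm tall at the bottom; steel stem 6 mm; wooden handle 13 mm across from 130 to 212 mm above its underside. Point on the axis 170 mm above the underside: 174 mm over the table when standing on the jar floor; z up along it. Head has 4 mm play all round; raised 50 mm it is still inside.
- bottle: White plastic cleaner bottle clamped in a dark steel holder (foot 92 mm across), fixed to the table. Body 60 mm across, shoulder ends 92 mm above the table, neck 24 mm across, mouth at 130 mm. Origin on the axis at table height; z up; x is the cap's x while locked. A black rubber spring liner (stays in the mouth) presses the cap up.
- cap_mid (a point): Centre of the loose grey ribbed round safety cap, 44 mm across, 32 mm tall, 30 g; 16 mm below its flat top; z up, x turns with the cap. Locked, it is 124.5 mm above the table (cap's lower edge 108.5, top 140.5). Gripped by the sides it pushes straight down 6.5 mm to a hard stop against a spring (3 N rising to 10 N). It cannot turn clockwise, nor turn unpushed, nor lift unturned.
- bottle_mouth (a point): Centre of the bottle mouth, on the axis at the neck rim, 130 mm above the table; z up. Around the neck below are three hooks; the cap's inner lugs sit under them. With the cap 4.5 mm or more down it turns anticlockwise seen from above (positive about z). From 0.75 rad on the lugs are in the gaps and the cap lifts straight off; at about 1.4 rad the turn ends at a stop.
- reagent: Bystander: frosted white bottle with screw cap, 39 mm across, 89 mm tall, loose, between jar and cleaner bottle; origin at the centre of its underside.
- petri: Bystander: flat clear petri dish, 90 mm across, 16 mm tall, loose; origin at the centre of its underside.
- dropper: Bystander: small dropper bottle, 27 mm across, 60 mm tall, loose; origin at the centre of its underside.
Mind the look-alikes: they are no part of the job. Leave any red or turquoise look-alike of the part that bears brush_grip alone. What is shaped like the jar but pink or red is not meant.

How it is judged:
By the outcome, as a careful person would: the job done as asked, in the order asked, and still so for the second after the job is handed in, while the arm keeps its last pose, push and grip.
It also fails if it takes over 54 s, if anything falls off the work surface, if the arm or the gripper's body presses on something with over 40 N, if the wrist force passes 120 N, or if a joint passes its speed limit or range.

## Working session

There is one attempt and no reset: what is moved stays moved. The work goes in short steps, Python scripts to look and compute and a tool call to move; the robot and the scene stay as the last step left them, time stands still between calls to the robot, and variables do not carry over. Pictures are saved under pics/ and viewed, about 8 in all and at most 12, crops included, and the job is handed in when it is done.

Besides the shell and the picture viewer there is one more tool, called after "Request:" in YAML: its name, and indented under it one key for each argument. send_rows: Moves the arm, as the interface text tells. Its arguments: {"type":"object","properties":{"commands":{"type":"array","items":{"type":"object","properties":{"gripper":{"type":"number"},"linear":{"type":"array","items":{"type":"number"}},"twist":{"type":"array","items":{"type":"number"}}}}},"squeeze":{"type":"number"}},"required":["commands"]}

```bash
mkdir -p pics; cat > h.py <<'E'
import numpy as np, cv2
from station import ctrl, cams
def snap(n,tag):
    d=cams.read_camera(n); np.savez(f'{tag}.npz',**d); cv2.imwrite(f'pics/{tag}.png',d['pixels'][:,:,::-1]); return d
def ray(d,u,v):
    K=d['K'];k=float(d['k1']);p=np.array([(u-K[0,2])/K[0,0],(v-K[1,2])/K[1,1]]);q=p.copy()
    for _ in range(20): q=p/(1+k*(q@q))
    T=d['world_from_camera'];return T[:3,3],T[:3,:3]@np.array([q[0],-q[1],-1])
def onz(d,u,v,z):
    o,r=ray(d,u,v);return o+r*(z-o[2])/r[2]
def bydepth(d,u,v):
    o,r=ray(d,u,v);return o+r*float(d['range_z'][int(v),int(u)])
E
python3 - <<'E'
from h import *
for n in('scene','top'):
    d=snap(n,n+'0');print(n,d['K'][0],d['k1'],d['world_from_camera'].round(2).tolist())
a=[cv2.imread(f'pics/{n}0.png') for n in('scene','top')]
o=ctrl.get_obs();print({k:np.round(o[k],3) for k in('clock','eef_pos','tool_rot','contact_force','width')})
E
```

```text
scene [460.3306283    0.         267.78843398] 0.03648701397153137 [[0.51, 0.45, -0.73, -250.31], [-0.86, 0.26, -0.44, -468.72], [-0.01, 0.86, 0.52, 640.0], [0.0, 0.0, 0.0, 1.0]]
top [450.83094966   0.         281.60869759] -0.14842827441675918 [[-0.01, 0.98, -0.19, 266.04], [-1.0, -0.01, 0.01, -9.23], [0.01, 0.19, 0.98, 1230.75], [0.0, 0.0, 0.0, 1.0]]
{'clock': np.float64(0.1), 'eef_pos': array([240.785, 603.196, 237.939]), 'tool_rot': array([-1.49 ,  1.569, -1.869]), 'contact_force': array([ 0.637,  0.141, -0.374]), 'width': np.float64(88.046)}
```

View pics/scene0.png

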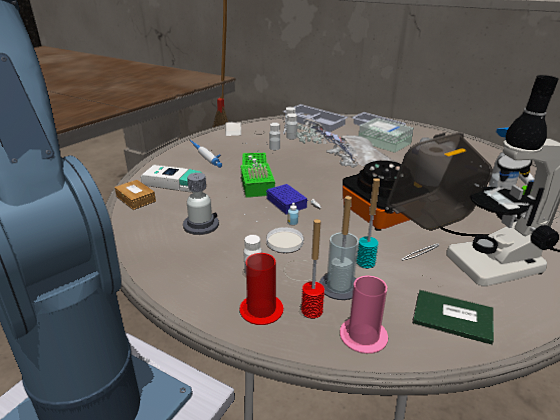

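View pics/top0.png

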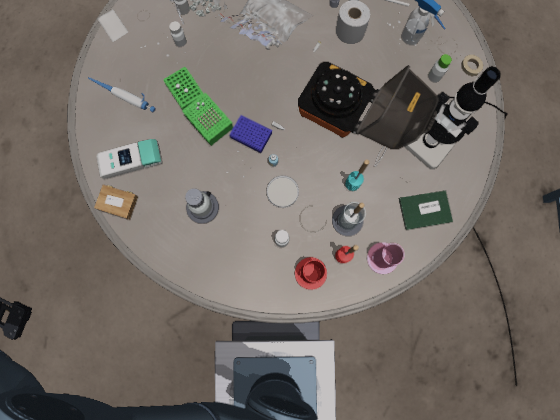

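The scene view shows three upright brushes: wooden/grey in the clear jar (handle about (346,215), jar about (342,265)), red (314,300) and turquoise (368,250). There are also red (262,285) and pink (366,312) jars. The clear jar on the dark foot, with the grey-headed brush in it, fits the description; the top view has it at (348,217). The cleaner bottle is at scene (200,205), top (200,205). I'll confirm with an enlarged crop.

```bash
python3 - <<'E'
from h import *
s=cv2.imread('pics/scene0.png');t=cv2.imread('pics/top0.png')
f=lambda im,x,y,w=65,h=50:cv2.resize(im[y:y+2*h,x:x+2*w],None,fx=3,fy=3,interpolation=cv2.INTER_CUBIC)
cv2.imwrite('pics/crop1.png',np.vstack([np.hstack([f(s,285,195),f(t,285,165)]),np.hstack([f(s,140,150),f(t,140,150)])]))
for tag,(u,v) in {'scene':(200,218),'scene2':(342,280),'top':(201,208),'top2':(348,217)}.items():
    n=tag.rstrip('2');d=dict(np.load(n+'0.npz'));im=d['pixels'].astype(int)
    P=np.array([[onz(d,x,y,4) for x in range(u-40,u+40)] for y in range(v-40,v+40)])
    reg=im[v-40:v+40,u-40:u+40];m=(reg.max(2)<95)
    nl,l,st,c=cv2.connectedComponentsWithStats(m.astype(np.uint8))
    for i in range(1,nl):
        if st[i,4]>60: 
            cn=max(cv2.findContours((l==i).astype(np.uint8),0,2)[0],key=cv2.contourArea)[:,0]
            w=np.array([P[y,x,:2] for x,y in cn],np.float32); (cx,cy),r=cv2.minEnclosingCircle(w);print(tag,st[i],round(cx),round(cy),round(r,1))
E
```

```text
scene [ 27   0  19  19 217] 665 331 60.1
scene [ 26  25  31  27 206] 549 212 65.8
scene [ 23  44  36  13 126] 508 191 45.1
scene2 [ 52   3  21  25 212] 597 -212 47.0
scene2 [ 20  31  19  23 142] 473 -191 36.7
scene2 [ 23  35  31  45 140] 450 -238 68.3
top [ 29  31  25  21 165] 515 200 36.3
top2 [34  0 10 14 64] 578 -211 19.6
top2 [ 24  27  26  28 297] 482 -198 39.2
top2 [ 37  27  18  17 101] 495 -224 26.7
top2 [22 65 11 15 79] 395 -164 20.9
```

View pics/crop1.png

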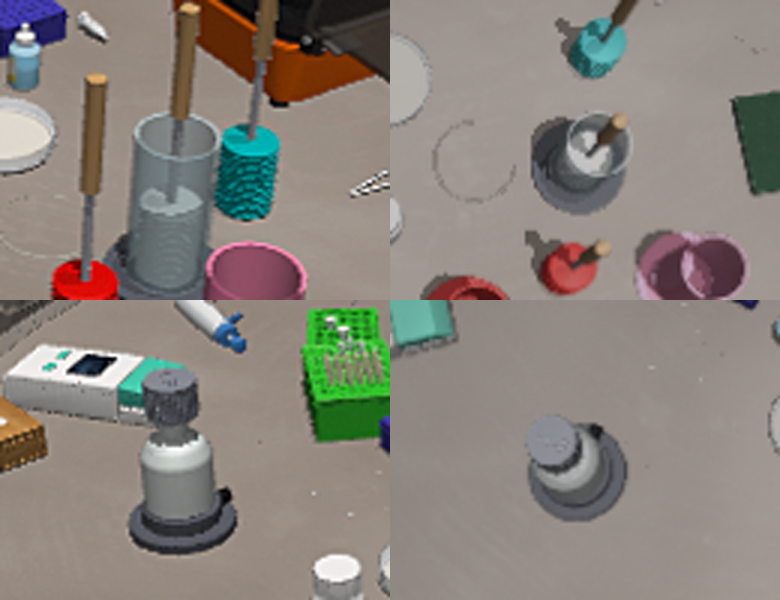

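The crop confirms it: clear jar with a dark foot, containing a grey-headed brush with a wooden handle (scene handle tip about (348,198), top (361,205)). The red and turquoise brushes stand outside any clear jar. The grey cap's top is at scene (196,176), top (194,196).

```bash
python3 - <<'E'
from h import *
S=dict(np.load('scene0.npz'));T=dict(np.load('top0.npz'))
def tri(a,b):
    o1,r1=ray(S,*a);o2,r2=ray(T,*b);A=np.stack([r1,-r2],1);t=np.linalg.lstsq(A,o2-o1,rcond=None)[0];p,q=o1+r1*t[0],o2+r2*t[1];return ((p+q)/2).round(1),np.linalg.norm(p-q).round(1)
for n,a,b,z in[('handle',(348.3,198),(361.3,204.7),216),('rim',(343.7,240),(355,213),119),('cap',(196.3,176),(193.7,195.7),140.5),('foot',None,(348,220),4),('bfoot',None,(202.7,207),4)]:
    print(n,a and tri(a,b),a and onz(S,*a,z).round(1),onz(T,*b,z).round(1))
# depth-based clouds near the targets
for n,d in(('S',S),('T',T)):
    K=d['K'];R=d['range_z'];v,u=np.mgrid[0:420,0:560]
    pts=cv2.undistortPoints(np.stack([u,v],-1).reshape(-1,1,2).astype(float),K,np.array([d['k1'],0,0,0.])).reshape(-1,2)
    c=np.c_[pts[:,0],-pts[:,1],-np.ones(len(pts))]*R.reshape(-1,1)
    w=c@d['world_from_camera'][:3,:3].T+d['world_from_camera'][:3,3]
    rgb=d['pixels'].reshape(-1,3).astype(int); ok=R.reshape(-1)>0
    def st(n2,cx,cy,r,z0,z1,extra=True):
        m=ok&(np.hypot(w[:,0]-cx,w[:,1]-cy)<r)&(w[:,2]>z0)&(w[:,2]<z1)&extra; q=w[m]
        if len(q):print(n,n2,len(q),q.mean(0).round(1),q.min(0).round(1),q.max(0).round(1), 'enc',np.round(cv2.minEnclosingCircle(q[:,:2].astype(np.float32)),1) if 0 else '')
    st('captop',515,200,60,137,146);st('capall',515,200,60,112,150)
    br=(rgb[:,0]-rgb[:,2]>30)&(rgb[:,0]>rgb[:,1]+10)
    for z in(145,165,185,205): st('handle%d'%z,480,-200,45,z-10,z+10,br)
    st('reagent',475,20,50,60,100);st('dropper',600,30,60,30,80)
    st('redhandle',400,-190,45,130,230,br)
    st('redbrush top,y',440,-170,1,0,1)
E
```

```text
handle (array([ 474.8, -206.4,  211.9]), np.float64(1.1)) [ 468.4 -209.3  216. ] [ 473.7 -205.1  216. ]
rim (array([ 472.5, -206.9,  117.6]), np.float64(0.4)) [ 470.4 -207.4  119. ] [ 472.3 -206.8  119. ]
cap (array([516.6, 197.4, 138. ]), np.float64(0.2)) [512.7 194.1 140.5] [516.1 196.9 140.5]
foot None None [ 474.1 -206.8    4. ]
bfoot None None [514.9 196.5   4. ]
S captop 116 [512.1 195.7 139.1] [491.2 174.8 137.2] [533.3 216.7 141.5] enc 
S capall 292 [505.5 189.9 130.7] [489.4 172.7 112.3] [533.3 216.7 141.5] enc 
S handle145 49 [ 468.4 -208.5  144.7] [ 464.4 -213.   135. ] [ 475.7 -203.1  154.5] enc 
S handle165 51 [ 468.4 -208.3  165.2] [ 464.9 -212.6  155. ] [ 475.5 -202.4  174.6] enc 
S handle185 51 [ 468.2 -208.5  185.5] [ 464.3 -213.5  175.6] [ 473.8 -203.1  194.6] enc 
S handle205 70 [ 469.  -207.4  206.5] [ 464.6 -212.8  195.2] [ 477.2 -201.1  215. ] enc 
S dropper 76 [636.6  -3.5  41.1] [628.8 -13.6  30.1] [646.3   8.9  57.8] enc 
S redhandle 247 [ 371.1 -191.6  174.7] [ 367.4 -196.4  130.3] [ 380.7 -184.7  213.2] enc 
T captop 213 [513.1 197.2 141.1] [492.6 177.8 137.1] [533.5 218.8 145.3] enc 
T capall 268 [511.5 195.8 138.5] [492.2 176.7 113.3] [534.  218.8 148. ] enc 
T handle205 7 [ 473.5 -202.9  213.5] [ 468.7 -210.   212. ] [ 476.1 -200.   215. ] enc 
T dropper 66 [639.7   0.9  43.7] [629.6 -11.6  31.7] [653.6  13.3  64.8] enc 
T redhandle 34 [ 374.4 -187.2  195.4] [ 369.1 -193.7  135.5] [ 381.1 -182.6  215.2] enc
```

```bash
cat >> h.py <<'E'
from scipy.spatial.transform import Rotation as Ro
def cur():
    o=ctrl.get_obs();return o,np.array(o['eef_pos']),Ro.from_euler('xyz',o['tool_rot'])
def Rt(psi): # tool x down, tool y at world azimuth psi(deg)
    a=np.radians(psi);y=np.array([np.cos(a),np.sin(a),0]);x=np.array([0,0,-1.]);return Ro.from_matrix(np.stack([x,y,np.cross(x,y)],1))
def go(p,psi,R=None,P=None):
    o,P0,R0=cur();P0=P0 if P is None else P
    T=R0.inv()*Rt(psi)
    print(p,psi,'linear cm',(R0.inv().apply(np.array(p)-P0)/10).round(2).tolist(),'twist deg',np.degrees(T.as_rotvec()).round(2).tolist())
def show():
    o,P,R=cur();y=R.as_matrix()[:,1];print('t',round(float(o['clock']),2),'P',P.round(1),'psi',np.degrees(np.arctan2(y[1],y[0])).round(2),'xax',R.as_matrix()[:,0].round(4),'F',np.round(o['contact_force'],1),'w',np.round(o['width'],1),'q',np.round(o['q'],2))
E
python3 - <<'E'
from h import *
show()
for a in((420,350,280),(480,150,290),(472,-100,290),(472,-206.5,290),(472,-206.5,169)):go(a,90);
for ps in(-90,-70,-110,110):go((472,-206.5,290),ps)
E
```

```text
t 0.1 P [240.8 603.2 237.9] psi 68.24 xax [-4.0e-04 -1.4e-03 -1.0e+00] F [ 0.6  0.1 -0.4] w 88.0 q [-1.26  0.54 -0.    1.54  0.    1.07 -0.07]
(420, 350, 280) 90 linear cm [-4.18, -16.88, 26.03] twist deg [-21.76, -0.01, 0.09]
(480, 150, 290) 90 linear cm [-5.15, -33.23, 39.02] twist deg [-21.76, -0.01, 0.09]
(472, -100, 290) 90 linear cm [-5.12, -56.75, 47.54] twist deg [-21.76, -0.01, 0.09]
(472, -206.5, 290) 90 linear cm [-5.1, -66.64, 51.49] twist deg [-21.76, -0.01, 0.09]
(472, -206.5, 169) 90 linear cm [7.0, -66.62, 51.48] twist deg [-21.76, -0.01, 0.09]
(472, -206.5, 290) -90 linear cm [-5.1, -66.64, 51.49] twist deg [158.24, 0.12, 0.01]
(472, -206.5, 290) -70 linear cm [-5.1, -66.64, 51.49] twist deg [138.24, 0.11, 0.03]
(472, -206.5, 290) -110 linear cm [-5.1, -66.64, 51.49] twist deg [178.24, 0.13, -0.01]
(472, -206.5, 290) 110 linear cm [-5.1, -66.64, 51.49] twist deg [-41.76, -0.02, 0.08]
```

Request:
send_rows:
  commands:
    - {"gripper": 1, "linear": [-4, -3, 5], "twist": [8, 0, 0]}
    - {"gripper": 1, "linear": [-4, -6, 9], "twist": [16, 0, 0]}
    - {"gripper": 1, "linear": [-4.2, -9, 14], "twist": [24, 0, 0]}
    - {"gripper": 1, "linear": [-4.2, -12, 19], "twist": [32, 0, 0]}
    - {"gripper": 1, "linear": [-4.2, -14.5, 23], "twist": [40, 0, 0]}
    - {"gripper": 1, "linear": [-4.2, -17, 26], "twist": [48, 0, 0]}
    - {"gripper": 1, "linear": [-4.5, -20, 28.5], "twist": [56, 0, 0]}
    - {"gripper": 1, "linear": [-4.7, -23.5, 31], "twist": [64, 0, 0]}
    - {"gripper": 1, "linear": [-5, -27, 33.5], "twist": [72, 0, 0]}
    - {"gripper": 1, "linear": [-5, -30, 36.5], "twist": [80, 0, 0]}
    - {"gripper": 1, "linear": [-5, -33, 39], "twist": [88, 0, 0]}
    - {"gripper": 1, "linear": [-5, -37, 41], "twist": [96, 0, 0]}
    - {"gripper": 1, "linear": [-5, -41, 42.5], "twist": [104, 0, 0]}
    - {"gripper": 1, "linear": [-5, -45, 44], "twist": [112, 0, 0]}
    - {"gripper": 1, "linear": [-5, -49, 45.5], "twist": [120, 0, 0]}
    - {"gripper": 1, "linear": [-5, -53, 46.5], "twist": [128, 0, 0]}
    - {"gripper": 1, "linear": [-5, -57, 47.5], "twist": [136, 0, 0]}
    - {"gripper": 1, "linear": [-5, -60, 49], "twist": [142, 0, 0]}
    - {"gripper": 1, "linear": [-5, -63, 50], "twist": [148.2, 0.1, 0]}
    - {"gripper": 1, "linear": [-5.1, -66.6, 51.5], "twist": [148.2, 0.1, 0]}

```text
clock: 2.1
eef_pos: [472.0, -206.1, 289.4]
tool_rot: [-1.482, 1.568, 1.834]
contact_force: [1.8, -0.5, -0.2]
width: 88.4
```

```bash
python3 - <<'E'
from h import *
show();go((472.5,-206.5,290),-80);go((472.5,-206.5,169),-80)
E
```

```text
t 2.1 P [ 472.  -206.1  289.4] psi -80.05 xax [-6.0e-04  2.2e-03 -1.0e+00] F [ 1.8 -0.5 -0.2] w 88.4 q [-0.34  0.32  0.83  1.87 -0.27  1.07 -0.8 ]
(472.5, -206.5, 290) -80 linear cm [-0.06, 0.05, -0.04] twist deg [-0.05, 0.01, 0.13]
(472.5, -206.5, 169) -80 linear cm [12.04, 0.08, -0.04] twist deg [-0.05, 0.01, 0.13]
```

Request:
send_rows:
  commands:
    - {"gripper": 1, "linear": [3, 0.1, 0]}
    - {"gripper": 1, "linear": [6, 0.1, 0]}
    - {"gripper": 1, "linear": [9, 0.1, 0]}
    - {"gripper": 1, "linear": [11, 0.1, 0]}
    - {"gripper": 1, "linear": [12, 0.1, 0]}
    - {"gripper": 1, "linear": [12, 0.1, 0]}
  squeeze: 20

```text
validation failed for argument at $.co...
```

```bash
python3 - <<'E'
from h import *
show()
a=snap('scene','s1')['pixels'][:,:,::-1];b=snap('top','t1')['pixels'][:,:,::-1]
cv2.imwrite('pics/grasp1.png',cv2.resize(np.hstack([a[150:310,270:420],b[140:300,270:420]]),None,fx=2.6,fy=2.6,interpolation=cv2.INTER_CUBIC))
E
```

```text
t 2.1 P [ 472.  -206.1  289.4] psi -80.05 xax [-6.0e-04  2.2e-03 -1.0e+00] F [ 1.8 -0.5 -0.2] w 88.4 q [-0.34  0.32  0.83  1.87 -0.27  1.07 -0.8 ]
```

View pics/grasp1.png

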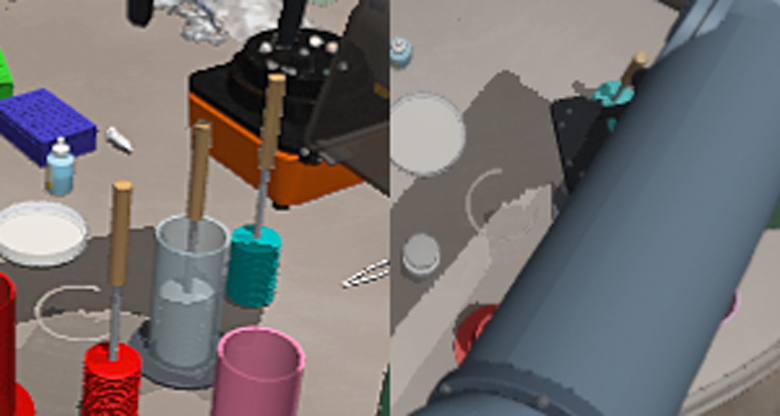

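The move was refused because every row needs a twist. The picture shows the brush still standing in the jar (crop (200,125)) and the arm hovering above.

Request:
send_rows:
  commands:
    - {"gripper": 1, "linear": [3, 0.1, 0], "twist": [0, 0, 0]}
    - {"gripper": 1, "linear": [6, 0.1, 0], "twist": [0, 0, 0]}
    - {"gripper": 1, "linear": [9, 0.1, 0], "twist": [0, 0, 0]}
    - {"gripper": 1, "linear": [11, 0.1, 0], "twist": [0, 0, 0]}
    - {"gripper": 1, "linear": [12, 0.1, 0], "twist": [0, 0, 0]}
    - {"gripper": 1, "linear": [12, 0.1, 0], "twist": [0, 0, 0]}
  squeeze: 20

```text
clock: 2.8
eef_pos: [471.9, -205.8, 168.7]
tool_rot: [-0.912, 1.568, 2.406]
contact_force: [0.5, 0.9, 0.5]
width: 88.2
```

```bash
python3 - <<'E'
from h import *
show()
a=snap('scene','s2')['pixels'][:,:,::-1]
cv2.imwrite('pics/grasp2.png',cv2.resize(a[130:310,230:430],None,fx=3,fy=3,interpolation=cv2.INTER_CUBIC))
E
```

```text
t 2.8 P [ 471.9 -205.8  168.7] psi -79.93 xax [-0.0022  0.002  -1.    ] F [0.5 0.9 0.5] w 88.2 q [-0.23  0.49  0.72  1.98 -0.44  0.83 -0.66]
```

View pics/grasp2.png

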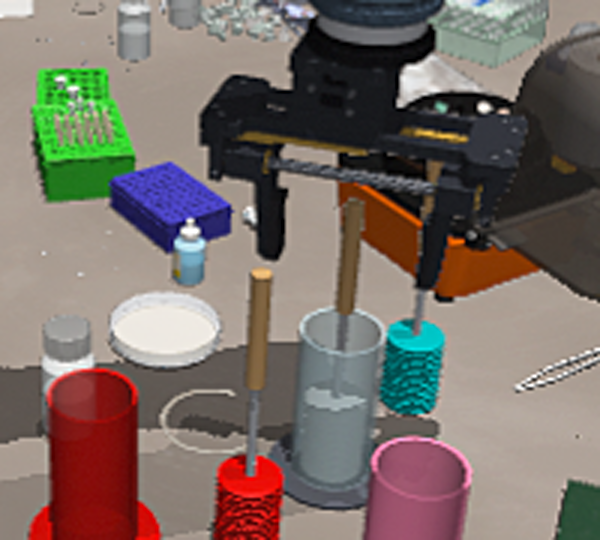

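The handle (crop (350,250)) stands between the open fingers (270,220) and (430,240), and nothing is touched. I'll close on it.

Request:
send_rows:
  commands:
    - {"gripper": 0.5, "linear": [0, 0, 0], "twist": [0, 0, 0]}
    - {"gripper": 0.3, "linear": [0, 0, 0], "twist": [0, 0, 0]}
    - {"gripper": 0, "linear": [0, 0, 0], "twist": [0, 0, 0]}
    - {"gripper": 0, "linear": [0, 0, 0], "twist": [0, 0, 0]}
    - {"gripper": 0, "linear": [0, 0, 0], "twist": [0, 0, 0]}
    - {"gripper": 0, "linear": [0, 0, 0], "twist": [0, 0, 0]}
    - {"gripper": 0, "linear": [0, 0, 0], "twist": [0, 0, 0]}
    - {"gripper": 0, "linear": [0, 0, 0], "twist": [0, 0, 0]}
  squeeze: 20

```text
clock: 3.65
eef_pos: [472.6, -206.6, 169.7]
tool_rot: [-1.822, 1.57, 1.494]
contact_force: [-0.2, -0.6, -0.4]
width: 26.2
```

```bash
python3 -c "
from h import *
show()"
```

```text
t 3.65 P [ 472.6 -206.6  169.7] psi -79.96 xax [ 1.0e-04  1.3e-03 -1.0e+00] F [-0.2 -0.6 -0.4] w 26.2 q [-0.23  0.49  0.72  1.98 -0.44  0.83 -0.66]
```

Still closing.

Request:
send_rows:
  commands:
    - {"gripper": 0, "linear": [0, 0, 0], "twist": [0, 0, 0]}
    - {"gripper": 0, "linear": [0, 0, 0], "twist": [0, 0, 0]}
    - {"gripper": 0, "linear": [0, 0, 0], "twist": [0, 0, 0]}
    - {"gripper": 0, "linear": [0, 0, 0], "twist": [0, 0, 0]}
    - {"gripper": 0, "linear": [-0.5, 0, 0], "twist": [0, 0, 0]}
    - {"gripper": 0, "linear": [-1, 0, 0], "twist": [0, 0, 0]}
    - {"gripper": 0, "linear": [-1, 0, 0], "twist": [0, 0, 0]}
    - {"gripper": 0, "linear": [-1, 0, 0], "twist": [0, 0, 0]}

```text
clock: 4.45
eef_pos: [472.8, -206.6, 180.0]
tool_rot: [-2.271, 1.569, 1.046]
contact_force: [0.0, -0.3, -1.0]
width: 12.7
```

```bash
python3 - <<'E'
from h import *
show()
d=snap('scene','s3');a=d['pixels'][:,:,::-1]
# depth of bristle head: compare jar interior before/after
D=np.abs(a.astype(int)-np.load('s2.npz')['pixels'][:,:,::-1].astype(int)).sum(2)
print((D[225:300,325:365]>25).sum())
E
```

```text
t 4.45 P [ 472.8 -206.6  180. ] psi -79.95 xax [ 7.0e-04  1.3e-03 -1.0e+00] F [ 0.  -0.3 -1. ] w 12.7 q [-0.24  0.47  0.73  1.97 -0.42  0.85 -0.67]
463
```

Request:
send_rows:
  commands:
    - {"gripper": 0, "linear": [-1, 0, 0], "twist": [0, 0, 0]}
    - {"gripper": 0, "linear": [-2, 0, 0], "twist": [0, 0, 0]}
    - {"gripper": 0, "linear": [-2.8, 0, 0], "twist": [0, 0, 0]}
    - {"gripper": 0, "linear": [-3.2, 0, 0], "twist": [0, 0, 0]}
    - {"gripper": 0, "linear": [-3.2, 0, 0], "twist": [0, 0, 0]}
    - {"gripper": 0, "linear": [-3.2, 0, 0], "twist": [0, 0, 0]}
    - {"gripper": 0, "linear": [-2.4, 0, 0], "twist": [0, 0, 0]}
    - {"gripper": 0, "linear": [-1.4, 0, 0], "twist": [0, 0, 0]}
    - {"gripper": 0, "linear": [-0.4, 0, 0], "twist": [0, 0, 0]}
    - {"gripper": 0, "linear": [0.5, 0, 0], "twist": [0, 0, 0]}
    - {"gripper": 0, "linear": [0.9, 0, 0], "twist": [0, 0, 0]}
    - {"gripper": 0, "linear": [1.05, 0, 0], "twist": [0, 0, 0]}
    - {"gripper": 0, "linear": [1.05, 0, 0], "twist": [0, 0, 0]}
    - {"gripper": 0, "linear": [1.05, 0, 0], "twist": [0, 0, 0]}

```text
clock: 5.9
eef_pos: [472.8, -206.8, 169.7]
tool_rot: [-2.074, 1.569, 1.243]
contact_force: [-2.4, 2.0, 6.9]
width: 12.4
```

```bash
python3 -c "
from h import *
show()"
```

```text
t 5.9 P [ 472.8 -206.8  169.7] psi -79.97 xax [ 6.0e-04  1.7e-03 -1.0e+00] F [-2.4  2.   6.9] w 12.4 q [-0.23  0.49  0.72  1.98 -0.44  0.83 -0.66]
```

Bottom contact felt (about 7 N). Second stroke, pausing at the top to check.

Request:
send_rows:
  commands:
    - {"gripper": 0, "linear": [-1, 0, 0], "twist": [0, 0, 0]}
    - {"gripper": 0, "linear": [-2, 0, 0], "twist": [0, 0, 0]}
    - {"gripper": 0, "linear": [-3, 0, 0], "twist": [0, 0, 0]}
    - {"gripper": 0, "linear": [-3.8, 0, 0], "twist": [0, 0, 0]}
    - {"gripper": 0, "linear": [-4.2, 0, 0], "twist": [0, 0, 0]}
    - {"gripper": 0, "linear": [-4.2, 0, 0], "twist": [0, 0, 0]}
    - {"gripper": 0, "linear": [-4.2, 0, 0], "twist": [0, 0, 0]}

```text
clock: 6.6
eef_pos: [472.5, -206.5, 211.1]
tool_rot: [-1.714, 1.569, 1.603]
contact_force: [-0.8, -0.5, -0.5]
width: 12.4
```

```bash
python3 - <<'E'
from h import *
show()
a=snap('scene','s4')['pixels'][:,:,::-1]
cv2.imwrite('pics/up.png',cv2.resize(a[130:310,270:420],None,fx=3,fy=3,interpolation=cv2.INTER_CUBIC))
E
```

```text
t 6.6 P [ 472.5 -206.5  211.1] psi -79.95 xax [-0.      0.0015 -1.    ] F [-0.8 -0.5 -0.5] w 12.4 q [-0.27  0.43  0.77  1.95 -0.37  0.91 -0.71]
```

View pics/up.png

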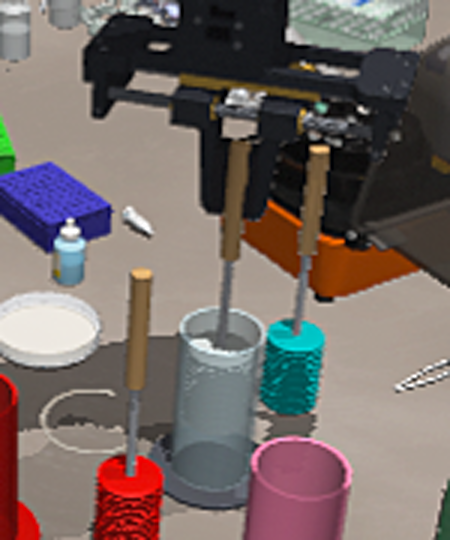

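The handle is in the fingers (crop (235,190)), and the head's top is just under the jar rim (220,345), still inside. Now I'll lower and release.

Request:
send_rows:
  commands:
    - {"gripper": 0, "linear": [1, 0, 0], "twist": [0, 0, 0]}
    - {"gripper": 0, "linear": [2, 0, 0], "twist": [0, 0, 0]}
    - {"gripper": 0, "linear": [3, 0, 0], "twist": [0, 0, 0]}
    - {"gripper": 0, "linear": [3.8, 0, 0], "twist": [0, 0, 0]}
    - {"gripper": 0, "linear": [4.2, 0, 0], "twist": [0, 0, 0]}
    - {"gripper": 0, "linear": [4.2, 0, 0], "twist": [0, 0, 0]}
    - {"gripper": 0, "linear": [4.2, 0, 0], "twist": [0, 0, 0]}
    - {"gripper": 0, "linear": [4.2, 0, 0], "twist": [0, 0, 0]}

```text
clock: 7.45
eef_pos: [472.9, -206.7, 169.4]
tool_rot: [-2.258, 1.569, 1.058]
contact_force: [-0.5, 0.8, 6.3]
width: 12.3
```

```bash
python3 -c "
from h import *
show()"
```

```text
t 7.45 P [ 472.9 -206.7  169.4] psi -79.97 xax [ 8.0e-04  1.5e-03 -1.0e+00] F [-0.5  0.8  6.3] w 12.3 q [-0.23  0.49  0.72  1.98 -0.44  0.83 -0.66]
```

Request:
send_rows:
  commands:
    - {"gripper": 0.2, "linear": [0, 0, 0], "twist": [0, 0, 0]}
    - {"gripper": 0.5, "linear": [0, 0, 0], "twist": [0, 0, 0]}
    - {"gripper": 1, "linear": [0, 0, 0], "twist": [0, 0, 0]}
    - {"gripper": 1, "linear": [0, 0, 0], "twist": [0, 0, 0]}
    - {"gripper": 1, "linear": [0, 0, 0], "twist": [0, 0, 0]}
    - {"gripper": 1, "linear": [0, 0, 0], "twist": [0, 0, 0]}
    - {"gripper": 1, "linear": [0, 0, 0], "twist": [0, 0, 0]}
    - {"gripper": 1, "linear": [0, 0, 0], "twist": [0, 0, 0]}
    - {"gripper": 1, "linear": [0, 0, 0], "twist": [0, 0, 0]}
    - {"gripper": 1, "linear": [-1, 0, 0], "twist": [0, 0, 0]}
    - {"gripper": 1, "linear": [-3, 0, 0], "twist": [0, 0, 0]}
    - {"gripper": 1, "linear": [-6, 0, 0], "twist": [0, 0, 0]}
    - {"gripper": 1, "linear": [-9, 0, 0], "twist": [0, 0, 0]}
    - {"gripper": 1, "linear": [-12, 0, 0], "twist": [0, 0, 0]}
    - {"gripper": 1, "linear": [-12, 0, 0], "twist": [0, 0, 0]}

```text
clock: 8.95
eef_pos: [474.5, -208.1, 293.4]
tool_rot: [2.94, 1.564, -0.027]
contact_force: [0.5, 0.7, -0.2]
width: 88.2
```

```bash
python3 - <<'E'
from h import *
show();go((514,197,270),-80);go((514,197,200),-80)
a=snap('scene','s5')['pixels'][:,:,::-1]
for k in('s0','scene0'):
  try:
    b=np.load(k+'.npz')['pixels'][:,:,::-1];print('brush diff',(np.abs(a[195:290,325:362].astype(int)-b[195:290,325:362]).sum(2)>60).sum())
  except Exception:pass
cv2.imwrite('pics/after.png',cv2.resize(a[130:310,270:420],None,fx=3,fy=3,interpolation=cv2.INTER_CUBIC))
E
```

```text
t 8.95 P [ 474.5 -208.1  293.4] psi -79.99 xax [ 7.1e-03 -2.0e-04 -1.0e+00] F [ 0.5  0.7 -0.2] w 88.2 q [-0.35  0.32  0.84  1.86 -0.27  1.07 -0.8 ]
(514, 197, 270) -80 linear cm [2.36, -39.21, -10.92] twist deg [0.01, -0.4, -0.08]
(514, 197, 200) -80 linear cm [9.36, -39.22, -10.87] twist deg [0.01, -0.4, -0.08]
brush diff 373
```

View pics/after.png

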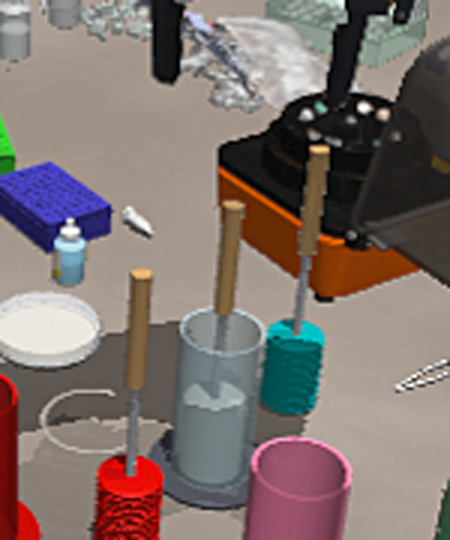

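The brush stands freely in the jar (crop handle (230,255), head on the floor). On to the bottle.

Request:
send_rows:
  commands:
    - {"gripper": 1, "linear": [0, -4, -1.5], "twist": [0, 0, 0]}
    - {"gripper": 1, "linear": [0, -8, -3], "twist": [0, 0, 0]}
    - {"gripper": 1, "linear": [0, -12, -4.5], "twist": [0, 0, 0]}
    - {"gripper": 1, "linear": [0, -16, -6], "twist": [0, 0, 0]}
    - {"gripper": 1, "linear": [0.5, -20, -7.5], "twist": [0, 0, 0]}
    - {"gripper": 1, "linear": [1, -24, -9], "twist": [0, 0, 0]}
    - {"gripper": 1, "linear": [1.5, -28, -10], "twist": [0, 0, 0]}
    - {"gripper": 1, "linear": [2, -32, -10.9], "twist": [0, 0, 0]}
    - {"gripper": 1, "linear": [2.3, -36, -10.9], "twist": [0, 0, 0]}
    - {"gripper": 1, "linear": [2.3, -39.2, -10.9], "twist": [0, 0, 0]}
    - {"gripper": 1, "linear": [2.3, -39.2, -10.9], "twist": [0, 0, 0]}
    - {"gripper": 1, "linear": [2.3, -39.2, -10.9], "twist": [0, 0, 0]}

```text
clock: 10.2
eef_pos: [510.9, 198.3, 266.0]
tool_rot: [-0.196, 1.57, 3.122]
contact_force: [0.3, -1.8, -0.5]
width: 88.3
```

```bash
python3 - <<'E'
from h import *
show();go((514.5,197,107),-80);go((514.5,197,200),-80)
E
```

```text
t 10.2 P [510.9 198.3 266. ] psi -79.88 xax [-0.0011  0.     -1.    ] F [ 0.3 -1.8 -0.5] w 88.3 q [-0.99  0.39  0.69  1.81 -0.29  1.04 -1.58]
(514.5, 197, 107) -80 linear cm [15.89, 0.2, -0.35] twist deg [0.12, 0.06, 0.01]
(514.5, 197, 200) -80 linear cm [6.59, 0.2, -0.34] twist deg [0.12, 0.06, 0.01]
```

Request:
send_rows:
  commands:
    - {"gripper": 1, "linear": [3, 0.2, -0.3], "twist": [0, 0, 0]}
    - {"gripper": 1, "linear": [6, 0.2, -0.3], "twist": [0, 0, 0]}
    - {"gripper": 1, "linear": [9, 0.2, -0.3], "twist": [0, 0, 0]}
    - {"gripper": 1, "linear": [12, 0.2, -0.3], "twist": [0, 0, 0]}
    - {"gripper": 1, "linear": [14, 0.2, -0.3], "twist": [0, 0, 0]}
    - {"gripper": 1, "linear": [15.5, 0.2, -0.3], "twist": [0, 0, 0]}
    - {"gripper": 1, "linear": [15.9, 0.2, -0.3], "twist": [0, 0, 0]}
    - {"gripper": 1, "linear": [15.9, 0.2, -0.3], "twist": [0, 0, 0]}

```text
clock: 11.0
eef_pos: [515.1, 196.2, 107.8]
tool_rot: [-1.72, 1.57, 1.595]
contact_force: [-0.0, 0.5, 0.9]
width: 88.2
```

```bash
python3 - <<'E'
from h import *
show();go((514.5,197,107),-80)
a=snap('scene','s6')['pixels'][:,:,::-1];b=snap('top','t6')['pixels'][:,:,::-1]
cv2.imwrite('pics/cap.png',cv2.resize(np.hstack([a[120:250,135:265],b[140:270,135:265]]),None,fx=3,fy=3,interpolation=cv2.INTER_CUBIC))
E
```

```text
t 11.0 P [515.1 196.2 107.8] psi -80.03 xax [-0.e+00  8.e-04 -1.e+00] F [-0.   0.5  0.9] w 88.2 q [-0.86  0.62  0.56  1.92 -0.47  0.74 -1.43]
(514.5, 197, 107) -80 linear cm [0.08, -0.09, 0.04] twist deg [-0.03, -0.01, 0.04]
```

View pics/cap.png

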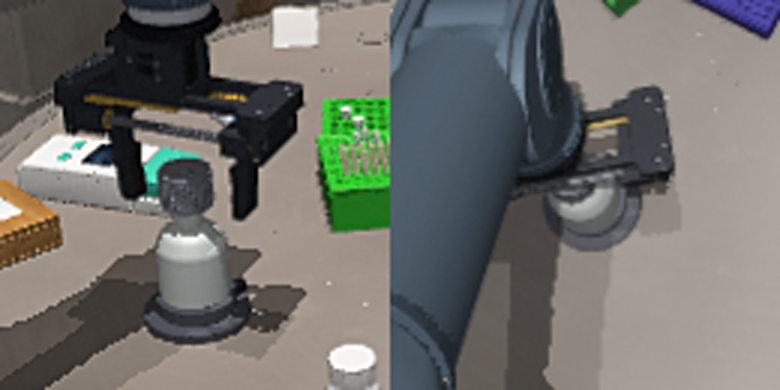

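The cap (crop (185,185)) sits between the open fingers (130,170) and (245,185). Closing gently first.

Request:
send_rows:
  commands:
    - {"gripper": 0.6, "linear": [0, 0, 0], "twist": [0, 0, 0]}
    - {"gripper": 0.4, "linear": [0, 0, 0], "twist": [0, 0, 0]}
    - {"gripper": 0.3, "linear": [0, 0, 0], "twist": [0, 0, 0]}
    - {"gripper": 0.3, "linear": [0, 0, 0], "twist": [0, 0, 0]}
    - {"gripper": 0.3, "linear": [0, 0, 0], "twist": [0, 0, 0]}
    - {"gripper": 0.3, "linear": [0, 0, 0], "twist": [0, 0, 0]}
    - {"gripper": 0.3, "linear": [0, 0, 0], "twist": [0, 0, 0]}
    - {"gripper": 0.3, "linear": [0, 0, 0], "twist": [0, 0, 0]}
    - {"gripper": 0.3, "linear": [0, 0, 0], "twist": [0, 0, 0]}
    - {"gripper": 0.3, "linear": [0, 0, 0], "twist": [0, 0, 0]}
  squeeze: 15

```text
clock: 12.1
eef_pos: [514.8, 197.1, 107.7]
tool_rot: [-1.797, 1.569, 1.52]
contact_force: [-0.4, 0.9, -0.2]
width: 43.2
```

```bash
python3 -c "
from h import *
show();print(ctrl.get_obs()['wrist_torque'])"
```

```text
t 12.1 P [514.8 197.1 107.7] psi -79.95 xax [ 1.0e-04  1.3e-03 -1.0e+00] F [-0.4  0.9 -0.2] w 43.2 q [-0.86  0.62  0.55  1.92 -0.47  0.74 -1.43]
[ 0.00686807  0.17247844 -0.06692527]
```

Request:
send_rows:
  commands:
    - {"gripper": 0.1, "linear": [0, 0, 0], "twist": [0, 0, 0]}
    - {"gripper": 0.1, "linear": [0, 0, 0], "twist": [0, 0, 0]}
    - {"gripper": 0.1, "linear": [0.15, 0, 0], "twist": [0, 0, 0]}
    - {"gripper": 0.1, "linear": [0.3, 0, 0], "twist": [0, 0, 0]}
    - {"gripper": 0.1, "linear": [0.45, 0, 0], "twist": [0, 0, 0]}
    - {"gripper": 0.1, "linear": [0.6, 0, 0], "twist": [0, 0, 0]}
    - {"gripper": 0.1, "linear": [0.6, 0, 0], "twist": [0, 0, 0]}
    - {"gripper": 0.1, "linear": [0.6, 0, 0], "twist": [0, 0, 0]}
  squeeze: 50

```text
clock: 12.9
eef_pos: [515.0, 197.1, 102.2]
tool_rot: [-1.82, 1.569, 1.497]
contact_force: [-3.0, -0.7, 8.0]
width: 42.4
```

```bash
python3 -c "
from h import *
show();print(ctrl.get_obs()['wrist_torque'])"
```

```text
t 12.9 P [515.  197.1 102.2] psi -79.96 xax [ 1.0e-04  1.8e-03 -1.0e+00] F [-3.  -0.7  8. ] w 42.4 q [-0.86  0.62  0.55  1.92 -0.48  0.73 -1.42]
[0.02271534 0.64920216 0.00262362]
```

Request:
send_rows:
  commands:
    - {"gripper": 0.1, "linear": [0.1, 0, 0], "twist": [0, 0, 0]}
    - {"gripper": 0.1, "linear": [0.12, 0, 0], "twist": [0, 0, 0]}
    - {"gripper": 0.1, "linear": [0.12, 0, 0], "twist": [-5, 0, 0]}
    - {"gripper": 0.1, "linear": [0.12, 0, 0], "twist": [-10, 0, 0]}
    - {"gripper": 0.1, "linear": [0.12, 0, 0], "twist": [-15, 0, 0]}
    - {"gripper": 0.1, "linear": [0.12, 0, 0], "twist": [-15, 0, 0]}
  squeeze: 55

```text
clock: 13.5
eef_pos: [515.9, 197.3, 101.4]
tool_rot: [-2.67, 1.568, 0.911]
contact_force: [-2.0, 0.7, 7.9]
width: 42.2
```

```bash
python3 -c "
from h import *
show();print(ctrl.get_obs()['wrist_torque'])"
```

```text
t 13.5 P [515.9 197.3 101.4] psi -64.83 xax [ 0.0019  0.0025 -1.    ] F [-2.   0.7  7.9] w 42.2 q [-0.8   0.61  0.48  1.92 -0.42  0.71 -1.21]
[0.04460513 0.36147568 0.00818935]
```

Torque about z is almost zero, so the cap is turning with the gripper rather than slipping. Continuing.

Request:
send_rows:
  commands:
    - {"gripper": 0.1, "linear": [0.03, 0, 0], "twist": [-6, 0, 0]}
    - {"gripper": 0.1, "linear": [0.03, 0, 0], "twist": [-12, 0, 0]}
    - {"gripper": 0.1, "linear": [0.03, 0, 0], "twist": [-18, 0, 0]}
    - {"gripper": 0.1, "linear": [0.03, 0, 0], "twist": [-24, 0, 0]}
    - {"gripper": 0.1, "linear": [0.03, 0, 0], "twist": [-30, 0, 0]}
    - {"gripper": 0.1, "linear": [0.03, 0, 0], "twist": [-36, 0, 0]}
    - {"gripper": 0.1, "linear": [0.03, 0, 0], "twist": [-42, 0, 0]}
    - {"gripper": 0.1, "linear": [0.03, 0, 0], "twist": [-47, 0, 0]}
    - {"gripper": 0.1, "linear": [0.03, 0, 0], "twist": [-47, 0, 0]}
    - {"gripper": 0.1, "linear": [0.03, 0, 0], "twist": [-47, 0, 0]}

```text
clock: 14.5
eef_pos: [516.3, 197.6, 101.3]
tool_rot: [2.665, 1.567, 0.781]
contact_force: [-1.0, 1.0, 8.9]
width: 42.1
```

```bash
python3 -c "
from h import *
show();print(ctrl.get_obs()['wrist_torque']);go((515,197,101),-18)"
```

```text
t 14.5 P [516.3 197.6 101.3] psi -17.96 xax [ 0.0029  0.0029 -1.    ] F [-1.   1.   8.9] w 42.1 q [-0.65  0.57  0.26  1.91 -0.23  0.68 -0.56]
[0.12241914 0.17130152 0.0580114 ]
(515, 197, 101) -18 linear cm [0.03, -0.11, 0.1] twist deg [0.04, -0.21, -0.11]
```

Request:
send_rows:
  commands:
    - {"gripper": 0.1, "linear": [-0.4, 0, 0], "twist": [0, 0, 0]}
    - {"gripper": 0.1, "linear": [-0.8, 0, 0], "twist": [0, 0, 0]}
    - {"gripper": 0.1, "linear": [-1.2, 0, 0], "twist": [0, 0, 0]}
    - {"gripper": 0.1, "linear": [-1.2, 0, 0], "twist": [0, 0, 0]}

```text
clock: 14.9
eef_pos: [514.8, 196.7, 112.3]
tool_rot: [-2.82, 1.57, 1.578]
contact_force: [-0.1, -1.1, -0.5]
width: 42.1
```

```bash
python3 -c "
from h import *
show();print(ctrl.get_obs()['wrist_torque']);go((514.5,197,170),-18)"
```

```text
t 14.9 P [514.8 196.7 112.3] psi -17.97 xax [-0.     0.001 -1.   ] F [-0.1 -1.1 -0.5] w 42.1 q [-0.65  0.56  0.27  1.91 -0.22  0.71 -0.57]
[-0.10407045  0.08041696 -0.01407452]
(514.5, 197, 170) -18 linear cm [-5.77, -0.03, -0.02] twist deg [0.03, -0.05, 0.02]
```

It lifts freely. Raising to the final height.

Request:
send_rows:
  commands:
    - {"gripper": 0.1, "linear": [-1, 0, 0], "twist": [0, 0, 0]}
    - {"gripper": 0.1, "linear": [-2, 0, 0], "twist": [0, 0, 0]}
    - {"gripper": 0.1, "linear": [-3.5, 0, 0], "twist": [0, 0, 0]}
    - {"gripper": 0.1, "linear": [-5, 0, 0], "twist": [0, 0, 0]}
    - {"gripper": 0.1, "linear": [-5.8, 0, 0], "twist": [0, 0, 0]}
    - {"gripper": 0.1, "linear": [-5.8, 0, 0], "twist": [0, 0, 0]}
    - {"gripper": 0.1, "linear": [-5.8, 0, 0], "twist": [0, 0, 0]}
    - {"gripper": 0.1, "linear": [-5.8, 0, 0], "twist": [0, 0, 0]}

```text
clock: 15.7
eef_pos: [514.4, 196.8, 169.6]
tool_rot: [-1.895, 1.57, 2.504]
contact_force: [-1.1, 0.2, -0.7]
width: 41.8
```

```bash
python3 - <<'E'
from h import *
show()
a=snap('scene','s9')['pixels'][:,:,::-1]
cv2.imwrite('pics/fin.png',cv2.resize(a[100:340,130:400],None,fx=2.5,fy=2.5,interpolation=cv2.INTER_CUBIC))
E
```

```text
t 15.7 P [514.4 196.8 169.6] psi -17.96 xax [-1.e-03  7.e-04 -1.e+00] F [-1.1  0.2 -0.7] w 41.8 q [-0.68  0.47  0.3   1.88 -0.19  0.82 -0.6 ]
```

View pics/fin.png

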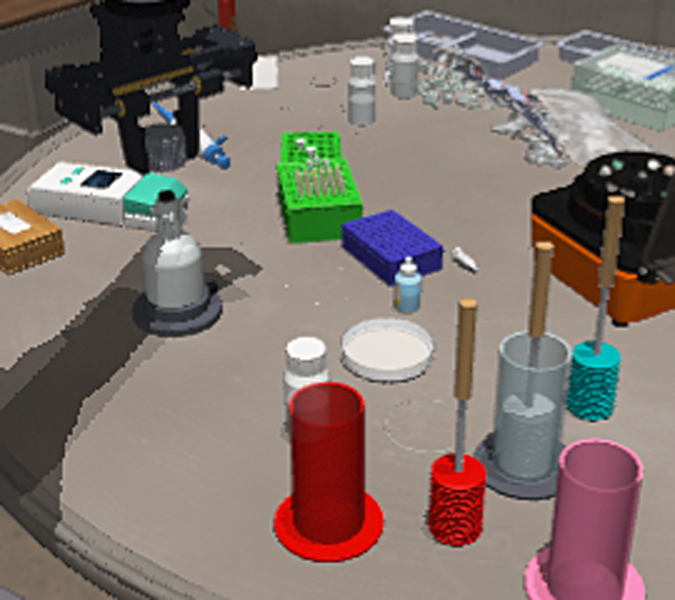

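The cap (crop (165,145)) is held level above the open bottle mouth with its black liner (167,197). The brush stands in the jar, and the reagent, petri dish and dropper look undisturbed. Handing in.

```bash
python3 -c "
from h import *
from station import ticket
show();ticket.hand_in()"
```

```text
t 15.75 P [514.4 196.8 169.6] psi -17.96 xax [-1.e-03  7.e-04 -1.e+00] F [-0.6 -0.6 -0.2] w 42.0 q [-0.68  0.47  0.3   1.88 -0.19  0.82 -0.6 ]
the job is handed in; nothing more can be done
```

I did both parts in the order asked and handed the job in at 15.75 s; no verdict was reported.

- **Brush:** I raised it about 4 cm and lowered it to the jar floor twice, with 6–7 N of floor contact felt each time. At the top of the second stroke, the picture showed the head just inside the rim. I then let go, and the brush stands free in the jar.
- **Cap:** I pushed it down, turned it about 62° anticlockwise (1.08 rad) while it was down, and lifted it off without resistance.
- **Last check:** The gripper holds the cap level over the bottle axis, at a grip width of 42 mm. The arm pose puts the cap's centre about 56 mm and its lower edge about 40 mm above the mouth, give or take a millimetre for possible slip in the grip. I chose that height because "5 cm above" could mean either the centre or the lower edge.
- **Bystanders:** The small bottle, dropper bottle and petri dish look undisturbed in the final picture. I judged this by eye and did not measure their positions again.

One move call was refused because its rows had no twist, so nothing moved; I sent it again corrected. The grip reading drifted from 43.2 to about 42 mm, mostly when I raised the grip force, and the cap did not come loose.

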